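Try the folding lid stay of the spice chest

TASK

The spice chest's lid stay has just been refitted, so try it out: raise the lid fully until the stay locks straight, then let go so that the stay alone holds the lid up for a moment. Then pull the red grip at the stay's knee towards the front of the chest to unlock it, and lower the lid gently until it is fully shut without letting it drop; the same grip will do to guide it down. Leave the other kitchen things where they are.

Things in the scene. Friction and masses are not known exactly. Their poses are not given: they have to be found in the camera images.
- chest: Spice chest, medium-brown wood, fixed to the slab, 190 mm deep (its x), 240 mm wide (its y), 110 mm high without the lid. Origin: centre of its underside. Its -x is the front (lid handle side, towards the robot), +x the back (hinge side), z up. It holds small jars, which stay inside. The folding stay is outside its -y side.
- lid (a joint): Lid angle, rad: 0 shut, grows as its front rises, turning about the chest's +y; the straight stay stops it at 1.15; locked it rests at 1.144. Dark wood, 190 x 240 x 12 mm, about 0.6 kg, hinged along the chest's far top edge. Hinge friction is slight: unlocked and unsupported it falls shut with a bang (over 2 rad/s); lowering gently is below about 1 rad/s.
- stay_knee (a joint): Knee angle of the stay, rad: 0 folded (lid shut), 2.39 straight, 2.53 locked (a little past straight, towards the chest's back, on its stop). A weak spring snaps it past straight when the lid is raised as far as it goes; the lid's weight then keeps it locked. Pulling the red grip to the chest's front with a few newtons unlocks it.
- lid_hinge (a point): Point on the lid's hinge axis, midway along it: in the chest's frame x +95, y 0, z 110 mm.
- lid_handle (a point): Middle of the lid's brass handle bar: round, 14 mm thick, 110 mm long, parallel to the chest's y, 45 mm beyond the lid's front edge and in its plane (38 mm of free space between bar and edge). Moves on an arc of 235 mm radius about lid_hinge. Shut, it is 116 mm above the slab; raised, about 327 mm.
- stay_foot (a point): Point on the axis of the stay's lower pivot, fixed to the chest: in the chest's frame x 0, y -185, z 50 mm, in one upright plane with knee_grip. Nothing solid is at this point: the pivot itself is at y -128.
- knee_grip (a point): Grasp point on the axis of the red grip bar at the stay's knee: round, 16 mm thick, 85 mm long, sticking out sideways (chest's -y); 65 mm outside the chest's side, 36 mm from the bar's free end. Moves on an arc of 85.9 mm radius about stay_foot: lid shut, 86 mm in front of it (chest's -x) and 5 mm above; stay locked, 30 mm behind it (+x) and 81 mm above.
- stay_lower: Lower brass link of the stay with the red grip, one piece; origin at its lower pivot. The stay's two links, each 85.9 mm between pivots and 16 mm wide, swing upright just outside the chest's -y side; the upper one ends at the lid's side edge, 115 mm from the hinge. Once unlocked, the grip carries the lid's weight; the lid sinks as the grip is led forward and down. The grip turns with this link.
- steamer: Bystander: aluminium couscous pot with its steamer basket stacked on it, one piece, 208 mm across, 175 mm high, origin under its centre.
- bowl: Bystander: blue ceramic bowl, 140 mm across, 60 mm high, origin under its centre.
- jar: Bystander: amber glass spice jar with steel twist cap, 66 mm across, 110 mm high, origin under its centre.
- spoon: Bystander: olive-wood spoon, 200 mm long, lying along its x.

How it is judged (in metres and radians):
On the way, in this order (a step that is already met when the one before it is completed fails the run):
1. the lid stands up on the locked stay alone, nothing of the robot touching the chest, for half a second (value of joint lid above 1.1 rad and value of joint stay_knee above 2.45 rad and contact force between each of the fingers, the arm and chest below 0.1 N), for 0.5 s.
2. the robot's fingers on the red grip have folded the knee back through straight, the lid being still well up (value of joint stay_knee below 2.2 rad and value of joint lid above 0.5 rad and contact force between the fingers and stay_lower above 0.2 N).
At the end, for the whole second after the job is handed in: The lid is shut (within 0.04 rad, about 8 mm at its front edge), the stay folded, everything at rest, and the steamer, bowl, jar and spoon within 30 mm of where they stood (value of joint lid below 0.04 rad and value of joint stay_knee below 0.4 rad and velocity of joint lid between -0.05 and 0.05 rad/s and distance of each of steamer, bowl, jar, spoon from where it was at the start of the episode below 0.03 m); the robot touches nothing.
It fails at once if the lid drops (closing faster than 1.6 rad/s, about 0.3 m/s at its front edge) (velocity of joint lid below -1.6 rad/s).
It fails at once if a bystander is pushed more than 30 mm or tipped (distance of any of steamer, bowl, jar, spoon from where it was at the start of the episode above 0.03 m or angle between any of steamer, bowl, jar's own z axis and vertical above 0.35 rad).
It also fails if it takes over 67 s, if anything falls off the work surface, if the arm or the gripper's body presses on something with over 40 N, if the wrist force passes 120 N, or if a joint passes its speed limit or range.

ROBOT

A 7-joint arm with a two-finger parallel gripper is mounted at the origin on the work surface. World frame = base frame: x ahead of the robot, y to its left, z up, the work surface at z = 0. Lengths are in mm, angles in rad, forces in N, time in s.
With the tool pointing down it reaches from about 400 to 875 mm from the base axis. Payload 4.4 kg.
Tool frame: the origin (TCP) lies midway between the tips of the shut fingers; the grasp point (between the pads) lies 19 mm behind it; z points along the fingers, y is the direction in which the jaws open and shut (so a half turn about z gives the same grasp; the last joint's range is limited). The gripper opens to 85 mm and grips with 20 to 120 N. Pads are 22 mm wide; open, the fingers measure 114 mm over their backs; the gripper's body (76 mm by 85 mm) begins 54 mm behind the grasp point. The pads swing forward as they close: fully open they stand 13 mm farther back than shut.
Start: joints at [-1.267, 0.628, 0.038, 1.517, -0.027, 0.996, -0.02], TCP at [234.906, 606.083, 231.313] pointing down, gripper open.
Joint ranges: [-3.06, 3.06], [-0.37, 2.12], [-1.25, 1.32], [0.18, 2.47], [-1.1, 4.24], [0.23, 1.98], [-2.94, 2.94]. Speed limits (rad/s): [2.57, 2.57, 3.14, 3.14, 3.14, 3.14, 3.14].

INTERFACE

Orientations are given as [roll, pitch, yaw] about the fixed x, y, z axes, in that order (R = Rz(yaw) Ry(pitch) Rx(roll)).
In Python, from cell import * gives the robot as it stands. The module is installed in compiled form; this text tells all that it offers.
- The arm moves only by the tool move_arm, never from a script. Its argument "series" is a list of rows, each a list of 2 entries, a list of its own where there are three numbers: the shift along the tool's x, y, z in m, then the turn about the tool's z in rad. In form: [[[x, y, z], yaw], ...]. A call has 1 to 5 rows; each row is the pose to reach, as a shift and turn from the pose measured when the call began, along the tool's axes at that moment; what a row does not reach only later rows make up. A row lasts 1/8 s, in which the tool goes at most 62.5 mm and 10.7 degrees, less where a joint would pass 70% of its speed; a pose out of reach is approached as far as the arm can. A call with a gripper value outside its range is refused whole. "claw" is the opening, from 0 (shut) to 1 (fully open), set as the call begins (left out, the last holds). The fingers move at their own pace and stop on an object; the grip force is fixed at half the most. Time passes only in rows, so rows that repeat a pose let the fingers close. It gives the time, the measured TCP pose, the force and the opening at its end, in the units of the state.
- read_state(): the state, without advancing time (a new reading comes with each control period).
- get_image(name): name is "scene" or "top"; returns the picture (420x560x3 uint8, blue, green, red); there is no depth.
- camera_model(name): a dict with "fov_y" (degrees; the focal length in pixels is half the picture's height over the tangent of half this angle, whatever the lens; pixels are square), "cx", "cy" (the principal point, pixels), "k1" (the pictures are not rectified: a ray, as slopes to the right and down, at radius r is drawn at 1 + k1 r^2 times it, then the intrinsics apply), "pose" (4x4, takes a point from camera to world coordinates). Camera axes: x right, y down, z forward; pixel columns grow to the right and rows downward; lengths in mm; the calibration is good to about 2 mm. A picture is of the moment at which its call begins. camera_model takes no time and is no camera call.
- finish_job(): hands the job in, once; it reports no verdict.
The state is a dict: "clock": time; "qpos": joint angles; "qd": joint speeds; "tau": joint torques, N m; "eef_pos": TCP position; "tool_rot": TCP orientation; "force": force on the tool from outside, world axes, zero at the start; "torque": the same for the moment, N m; "width": finger opening in mm.
Only numpy, scipy, OpenCV 4.12 (cv2) and the standard library are available. Lean on these libraries where they do the work, as an engineer would, in place of code of your own. Each camera call takes 0.05 s, during which the arm holds its last target. There are 200 camera calls.

## Working session

There is one attempt and no reset: what is moved stays moved. The work goes in short steps, Python scripts to look and compute and a tool call to move; the robot and the scene stay as the last step left them, time stands still between calls to the robot, and variables do not carry over. Pictures are saved under pics/ and viewed, about 8 in all and at most 12, crops included, and the job is handed in when it is done.

Besides the shell and the picture viewer there is one more tool, called after "Call:" by a JSON object that holds its "method" and its "body", one argument or row to a line. move_arm: Moves the arm, as the interface text tells. Its arguments: {"type":"object","properties":{"series":{"type":"array"},"claw":{"type":"number"}},"required":["series"]}

```bash
mkdir -p pics; python3 - <<'E'
from cell import *
import cv2
for n in("scene","top"):
    cv2.imwrite(f"pics/{n}0.png",get_image(n)); m=camera_model(n); print(n,m)
print(read_state())
E
```

```text
scene {'fov_y': 57.10574266842702, 'cx': 277.3726753151687, 'cy': 206.97290375203102, 'k1': -0.09090053888559937, 'pose': array([[-5.68510941e-02,  6.10830456e-01, -7.89717739e-01,
         1.44701905e+03],
       [ 9.98349240e-01,  4.12543056e-02, -3.99609364e-02,
         3.77102044e+01],
       [ 8.16989995e-03, -7.90685928e-01, -6.12167474e-01,
         8.46318858e+02],
       [ 0.00000000e+00,  0.00000000e+00,  0.00000000e+00,
         1.00000000e+00]])}
top {'fov_y': 44.21944147794678, 'cx': 276.08600092238754, 'cy': 206.93053853998336, 'k1': -0.11878389118030679, 'pose': array([[ 7.88070747e-03, -9.98240595e-01,  5.87674088e-02,
         4.03741484e+02],
       [-9.99796468e-01, -8.95722270e-03, -1.80773639e-02,
        -1.33571668e+01],
       [ 1.85719512e-02, -5.86129853e-02, -9.98108010e-01,
         1.37688125e+03],
       [ 0.00000000e+00,  0.00000000e+00,  0.00000000e+00,
         1.00000000e+00]])}
{'clock': 0.1, 'qpos': array([-1.26680725,  0.62926118,  0.03843049,  1.51829223, -0.02703017,
        0.99629953, -0.02000136]), 'qd': array([ 0.00028871, -0.00223275,  0.00096838, -0.00240495,  0.00095412,
        0.00043808, -0.00027705]), 'tau': array([ 2.60035733e-03, -5.64518809e+01,  1.23039488e+00, -1.93969113e+01,
        1.12897120e-02,  5.45300078e-03, -1.82272441e-05]), 'eef_pos': array([234.67050187, 605.54329728, 230.4681397 ]), 'tool_rot': array([-3.13984934e+00, -1.50643533e-05,  2.77179678e+00]), 'force': array([-1.09784488,  0.26002695, -0.43588914]), 'torque': array([ 0.03512342, -0.04150981,  0.01047685]), 'width': 85.4606601505885}
```

View pics/scene0.png

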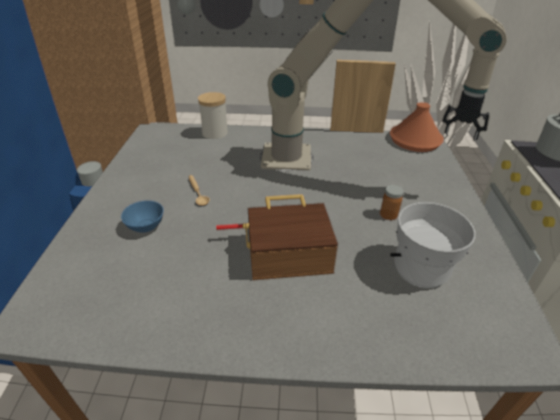

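View pics/top0.png

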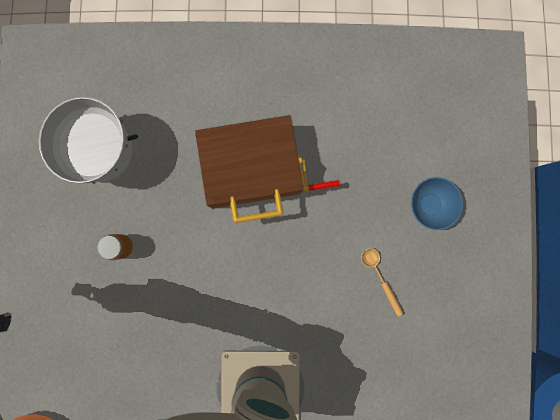

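Scene view: the chest is in the middle, with the red grip at about (230,227) and the handle at about (285,198). Top view: lid corners at (195,130), (291,116), (303,192), (208,207), handle bar from (233,220) to (281,214), grip from (308,187) to (340,183). The steamer and jar are on +y, and the bowl and spoon on -y, all clear of the chest.

```bash
cat > h.py <<'E'
from cell import *
import cv2, numpy as np
def ray(n,p):
    m=camera_model(n); f=210/np.tan(np.radians(m['fov_y']/2))
    d=(np.array(p,float)-[m['cx'],m['cy']])/f; u=d.copy()
    for _ in range(20): u=d/(1+m['k1']*(u@u))
    P=m['pose']; v=P[:3,:3]@[*u,1]; return P[:3,3],v/np.linalg.norm(v)
def plane(n,p,z):
    o,v=ray(n,p); return o+v*(z-o[2])/v[2]
def tri(a,b):
    (o,u),(q,v)=ray("top",a),ray("scene",b)
    s=np.linalg.lstsq(np.c_[u,-v],q-o,rcond=None)[0]
    A,B=o+s[0]*u,q+s[1]*v; return (A+B)/2,np.linalg.norm(A-B)
def ends(mask):   # end points of the largest blob along its long axis
    n,l,s,_=cv2.connectedComponentsWithStats(mask.astype(np.uint8)); k=1+s[1:,4].argmax()
    p=np.argwhere(l==k)[:,::-1].astype(float); c=p.mean(0)
    a=np.linalg.svd(p-c,full_matrices=False)[2][0]; a*=np.sign(a[0]); t=(p-c)@a
    return c,c+a*t.min(),c+a*t.max(),len(p)
def red(im):
    h=cv2.cvtColor(im,cv2.COLOR_BGR2HSV); return ((h[...,0]<5)|(h[...,0]>175))&(h[...,1]>200)&(h[...,2]>90)
def brass(im):
    h=cv2.cvtColor(im,cv2.COLOR_BGR2HSV); return (h[...,0]>17)&(h[...,0]<27)&(h[...,1]>150)&(h[...,2]>120)
E
python3 - <<'E'
from h import *
np.set_printoptions(precision=1,suppress=True)
I={n:cv2.imread(f"pics/{n}0.png") for n in("top","scene")}
R={n:ends(red(I[n])) for n in I}
for n in R: print(n,"red",R[n])
for i in range(3): print("red tri",tri(R["top"][i if i==0 else 3-i],R["scene"][i]))
C=[plane("top",p,122) for p in[(195,130),(291,116),(303,192),(208,207)]]
for c in C: print("corner",c)
fr=C[2]-C[3]; ba=C[1]-C[0]; print("yaws",np.arctan2(fr[0],-fr[1]),np.arctan2(ba[0],-ba[1]),[np.linalg.norm(C[i]-C[i-1]) for i in range(4)])
print("centre",np.mean(C,0))
print("handle",plane("top",(233,220),116),plane("top",(281,214),116))
S=I["scene"][185:215,255:315]
for n,(a,b,c,d) in {"top":(185,230,222,292),"scene":(188,215,258,312)}.items():
    cv2.imwrite(f"pics/z_{n}.png",cv2.resize(I[n][a:b,c:d],None,fx=5,fy=5,interpolation=0))
    m=brass(I[n][a:b,c:d]); print(n,m.sum()); ys,xs=np.nonzero(m); print(xs.min()+c,xs.max()+c,ys.min()+a,ys.max()+a)
a=np.vstack([cv2.copyMakeBorder(cv2.imread(f"pics/z_{n}.png"),0,5,0,400-cv2.imread(f"pics/z_{n}.png").shape[1],0) for n in I]);cv2.imwrite("pics/z.png",a)
E
```

```text
Traceback (most recent call last):
  File "h.py", line 15, in ends
    n,l,s,_=cv2.connectedComponentsWithStats(mask.astype(np.uint8)); k=1+s[1:,4].argmax()
                                                                         ~~~~~~~~~~~~~~^^
ValueError: attempt to get argmax of an empty sequence
```

```bash
sed -i 's/return ((h\[...,0\]<5.*/b,g,r=[im[...,i].astype(int) for i in range(3)]; return (r>100)\&(r>2.6*g)\&(r>2.6*b)/' h.py
python3 - <<'E'
from h import *
np.set_printoptions(precision=1,suppress=True)
I={n:cv2.imread(f"pics/{n}0.png") for n in("top","scene")}
print(I["top"][185,325],I["scene"][227,230])
R={n:ends(red(I[n])) for n in I}
for n in R: print(n,"red",R[n])
for i in range(3): print("red tri",tri(R["top"][i if i==0 else 3-i],R["scene"][i]))
C=[plane("top",p,122) for p in[(195,130),(291,116),(303,192),(208,207)]]
for c in C: print("corner",c)
fr=C[2]-C[3]; ba=C[1]-C[0]; print("yaws",np.arctan2(fr[0],-fr[1]),np.arctan2(ba[0],-ba[1]),[np.linalg.norm(C[i]-C[i-1]) for i in range(4)])
print("centre",np.mean(C,0))
print("handle",plane("top",(233,220),116),plane("top",(281,214),116))
for n,(a,b,c,d) in {"top":(185,230,222,292),"scene":(188,215,258,312)}.items():
    cv2.imwrite(f"pics/z_{n}.png",cv2.resize(I[n][a:b,c:d],None,fx=5,fy=5,interpolation=0))
    m=brass(I[n][a:b,c:d]); print(n,m.sum()); ys,xs=np.nonzero(m); print(xs.min()+c,xs.max()+c,ys.min()+a,ys.max()+a)
a=np.vstack([cv2.copyMakeBorder(cv2.imread(f"pics/z_{n}.png"),0,5,0,400-cv2.imread(f"pics/z_{n}.png").shape[1],0) for n in I]);cv2.imwrite("pics/z.png",a)
E
```

```text
[  9  24 207] [ 43  46 152]
top red (array([323.9, 184.9]), array([308.7, 187.2]), array([339.1, 182.5]), 172)
scene red (array([228.2, 226.5]), array([216.9, 227.3]), array([241. , 225.5]), 60)
red tri (array([ 539.4, -160.8,   57.5]), np.float64(2.0019274822664186))
red tri (array([ 545.7, -197.8,   57.4]), np.float64(2.540973303604438))
red tri (array([ 532.8, -121.5,   58.1]), np.float64(1.8036298961498507))
corner [665.4 164.9 122. ]
corner [702.8 -71.1 122. ]
corner [ 514.7 -101.5  122. ]
corner [476.  129.5 122. ]
yaws 0.16616913651540705 0.1569544884083214 [np.float64(192.75323160751148), np.float64(239.0077615627602), np.float64(190.52026006713737), np.float64(234.16756671263116)]
centre [589.7  30.5 122. ]
handle [445.1  68.6 116. ] [460.8 -48.3 116. ]
top 431
230 282 189 221
scene 0Traceback (most recent call last):
  File "<stdin>", line 15, in <module>
    return umr_minimum(a, axis, None, out, keepdims, initial, where)
ValueError: zero-size array to reduction operation minimum which has no identity
```

```bash
cat >> h.py <<'E'
from scipy.spatial.transform import Rotation as Ro
def chest(p,o=(590,30.5),a=.16):
    c,s=np.cos(a),np.sin(a); return np.array([o[0]+c*p[0]-s*p[1],o[1]+s*p[0]+c*p[1],p[2]])
def to(T,yaw=-1.41):
    s=read_state(); R=Ro.from_euler('xyz',s['tool_rot'])
    d=R.inv().apply(np.array(T)-s['eef_pos'])
    w=(s['tool_rot'][2]-yaw+np.pi/2)%np.pi-np.pi/2
    print("clock",round(s['clock'],2),"tcp",s['eef_pos'].round(1),"rot",s['tool_rot'].round(3),"F",s['force'].round(1),"w",round(s['width'],1),"-> shift m",(d/1000).round(4),"turn",round(w,3))
E
python3 - <<'E'
from h import *
I=cv2.imread("pics/scene0.png")
print("handle tri",tri((257,217),(286,198)),"model",chest((-140,0,116)),"grip mid model",chest((-86,-178.5,55)))
print(I[192:204,286].tolist())
to((453,10,200))
E
```

```text
handle tri (array([452.97502449,  12.4908157 , 113.39692173]), np.float64(4.513837359796661)) model [451.78818033   8.19545107 116.        ] grip mid model [ 533.53675351 -159.42143585   55.        ]
[[123, 129, 130], [122, 130, 131], [116, 132, 140], [104, 139, 159], [92, 145, 171], [80, 135, 161], [74, 116, 138], [90, 109, 121], [110, 119, 123], [120, 127, 128], [122, 128, 130], [118, 125, 127]]
clock 0.1 tcp [234.7 605.5 230.5] rot [-3.14  -0.     2.772] F [-1.1  0.3 -0.4] w 85.5 -> shift m [-0.4188 -0.4763  0.0313] turn 1.04
```

Call:
{"method": "move_arm", "body": {
  "series": [
    [[-0.042,-0.048,0],0],
    [[-0.084,-0.095,0],0],
    [[-0.125,-0.143,0],0],
    [[-0.167,-0.19,0],0],
    [[-0.209,-0.238,0],0]
  ],
  "claw": 1
}}

```text
clock: 0.72
eef_pos: [342.4, 310.5, 230.8]
tool_rot: [-3.14, 0.0, 2.772]
force: [1.1, -0.4, 0.3]
width: 85.4
```

```bash
python3 -c "
from h import *
to((453,10,200))"
```

```text
clock 0.72 tcp [342.4 310.5 230.8] rot [-3.14   0.     2.772] F [ 1.1 -0.4  0.3] w 85.4 -> shift m [-0.2116 -0.2402  0.0313] turn 1.04
```

Call:
{"method": "move_arm", "body": {
  "series": [
    [[-0.042,-0.048,0],0.18],
    [[-0.085,-0.096,0],0.36],
    [[-0.127,-0.144,0],0.54],
    [[-0.17,-0.192,0.0],0.72],
    [[-0.212,-0.24,0.01],0.9]
  ]
}}

```text
clock: 1.35
eef_pos: [450.7, 18.1, 223.1]
tool_rot: [3.141, 0.002, 1.866]
force: [1.1, 0.4, -0.1]
width: 85.6
```

```bash
python3 -c "
from h import *
to((453,10,190))"
```

```text
clock 1.35 tcp [450.7  18.1 223.1] rot [3.141e+00 2.000e-03 1.866e+00] F [ 1.1  0.4 -0.1] w 85.6 -> shift m [-0.0084 -0.0002  0.0331] turn 0.135
```

Call:
{"method": "move_arm", "body": {
  "series": [
    [[-0.004,0,0.01],0.07],
    [[-0.008,0,0.02],0.135],
    [[-0.008,0,0.033],0.135],
    [[-0.008,0,0.038],0.135],
    [[-0.008,0,0.038],0.135]
  ],
  "claw": 0.46
}}

```text
clock: 1.98
eef_pos: [452.7, 11.1, 184.7]
tool_rot: [3.141, 0.001, 1.733]
force: [0.2, -0.6, 0.3]
width: 39.2
```

```bash
python3 -c "
from h import *
to((453,10,97))
I=[get_image(n) for n in('top','scene')]
a=cv2.resize(I[0][170:250,210:310],None,fx=5,fy=5);b=cv2.resize(I[1][150:230,240:320],None,fx=5,fy=5)
cv2.imwrite('pics/a.png',np.vstack([a[:300],np.pad(b[100:],((0,0),(0,100),(0,0)))]))"
```

```text
clock 1.98 tcp [452.7  11.1 184.7] rot [3.141e+00 1.000e-03 1.733e+00] F [ 0.2 -0.6  0.3] w 39.2 -> shift m [-0.001   0.0001  0.0877] turn 0.002
```

View pics/a.png

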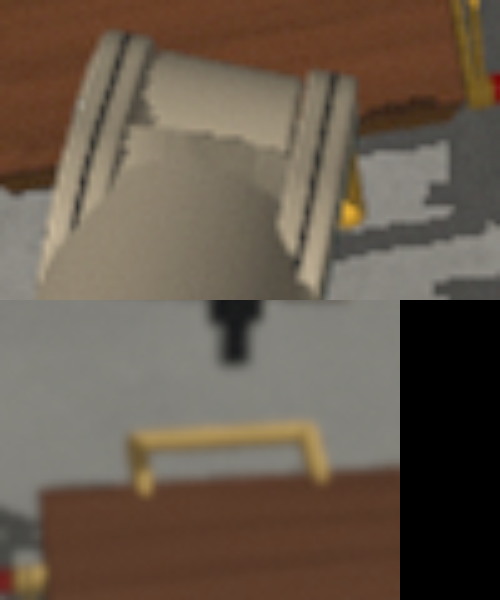

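The top view is hidden by the wrist. In the scene crop the finger is at (235,360), above the middle of the bar, which spans (130–315, 435). It is well aligned, so I'll descend.

Call:
{"method": "move_arm", "body": {
  "series": [
    [[0,0,0.03],0],
    [[0,0,0.055],0],
    [[0,0,0.075],0],
    [[0,0,0.087],0],
    [[0,0,0.088],0]
  ]
}}

```text
clock: 2.7
eef_pos: [453.3, 10.8, 97.0]
tool_rot: [3.141, 0.001, 1.733]
force: [-0.4, 0.5, -0.2]
width: 39.5
```

```bash
python3 -c "
from h import *
to((453,10,97))"
```

```text
clock 2.7 tcp [453.3  10.8  97. ] rot [3.141e+00 1.000e-03 1.733e+00] F [-0.4  0.5 -0.2] w 39.5 -> shift m [-0.0007 -0.0005  0.    ] turn 0.001
```

Call:
{"method": "move_arm", "body": {
  "series": [
    [[0,0,0],0],
    [[0,0,0],0],
    [[0,0,0],0],
    [[0,0,0],0],
    [[0,0,0],0]
  ],
  "claw": 0
}}

```text
clock: 3.32
eef_pos: [454.1, 10.8, 97.7]
tool_rot: [3.139, 0.001, 1.733]
force: [-0.4, 0.7, 6.4]
width: 12.2
```

```bash
python3 -c "
from h import *
s=read_state();to(s['eef_pos'])
# arc, hinge at chest x95,z110; bar plane offset 6 above at shut
p0=s['eef_pos']; r=np.hypot(235,6); b=np.arctan2(6,235)
for a in np.arange(.0,1.2,.1).tolist()+[1.144,1.16]:
    print(round(a,3),'dy(tool, +fwd?)',round((r*np.cos(b)-r*np.cos(a+b)),1),'dz up',round(r*(np.sin(a+b)-np.sin(b)),1))
print(Ro.from_euler('xyz',s['tool_rot']).as_matrix().round(2))"
```

```text
clock 3.33 tcp [454.1  10.8  97.7] rot [3.139e+00 1.000e-03 1.733e+00] F [-0.4  0.7  6.4] w 12.2 -> shift m [0. 0. 0.] turn 0.001
0.0 dy(tool, +fwd?) 0.0 dz up 0.0
0.1 dy(tool, +fwd?) 1.8 dz up 23.4
0.2 dy(tool, +fwd?) 5.9 dz up 46.6
0.3 dy(tool, +fwd?) 12.3 dz up 69.2
0.4 dy(tool, +fwd?) 20.9 dz up 91.0
0.5 dy(tool, +fwd?) 31.6 dz up 111.9
0.6 dy(tool, +fwd?) 44.4 dz up 131.6
0.7 dy(tool, +fwd?) 59.1 dz up 150.0
0.8 dy(tool, +fwd?) 75.6 dz up 166.8
0.9 dy(tool, +fwd?) 93.6 dz up 181.8
1.0 dy(tool, +fwd?) 113.1 dz up 195.0
1.1 dy(tool, +fwd?) 133.8 dz up 206.2
1.144 dy(tool, +fwd?) 143.2 dz up 210.4
1.16 dy(tool, +fwd?) 146.7 dz up 211.8
[[-0.16  0.99  0.  ]
 [ 0.99  0.16 -0.  ]
 [-0.    0.   -1.  ]]
```

Call:
{"method": "move_arm", "body": {
  "series": [
    [[0,0.001,-0.012],0],
    [[0,0.002,-0.026],0],
    [[0,0.005,-0.04],0],
    [[0,0.008,-0.055],0],
    [[0,0.0123,-0.069],0]
  ]
}}

```text
clock: 3.95
eef_pos: [465.7, 12.8, 167.5]
tool_rot: [3.139, 0.002, 1.733]
force: [1.4, 0.5, -4.9]
width: 12.0
```

```bash
python3 -c "
from h import *
p=np.array([454.1,10.8,97.7]); u=np.array([.987,.159,0])
to(p+31.6*u+[0,0,111.9])"
```

```text
clock 3.95 tcp [465.7  12.8 167.5] rot [3.139e+00 2.000e-03 1.733e+00] F [ 1.4  0.5 -4.9] w 12.0 -> shift m [-0.0003  0.0199 -0.0421] turn 0.002
```

Call:
{"method": "move_arm", "body": {
  "series": [
    [[0,0.004,-0.011],0],
    [[0,0.0086,-0.022],0],
    [[0,0.0195,-0.043],0],
    [[0,0.032,-0.0625],0],
    [[0,0.047,-0.081],0]
  ]
}}

```text
clock: 4.58
eef_pos: [509.3, 20.4, 248.8]
tool_rot: [-3.137, 0.001, 1.733]
force: [-0.2, 0.7, -5.9]
width: 11.8
```

```bash
python3 -c "
from h import *
p=np.array([454.1,10.8,97.7]); u=np.array([.987,.159,0])
for a,b in [(75.6,166.8),(93.6,181.8),(113.1,195),(133.8,206.2),(146.7,211.8)]: to(p+a*u+[0,0,b])"
```

```text
clock 4.58 tcp [509.3  20.4 248.8] rot [-3.137e+00  1.000e-03  1.733e+00] F [-0.2  0.7 -5.9] w 11.8 -> shift m [-0.0007  0.0195 -0.0158] turn 0.001
clock 4.58 tcp [509.3  20.4 248.8] rot [-3.137e+00  1.000e-03  1.733e+00] F [-0.2  0.7 -5.9] w 11.8 -> shift m [-0.0008  0.0374 -0.0309] turn 0.001
clock 4.58 tcp [509.3  20.4 248.8] rot [-3.137e+00  1.000e-03  1.733e+00] F [-0.2  0.7 -5.9] w 11.8 -> shift m [-0.0009  0.0568 -0.0442] turn 0.001
clock 4.58 tcp [509.3  20.4 248.8] rot [-3.137e+00  1.000e-03  1.733e+00] F [-0.2  0.7 -5.9] w 11.8 -> shift m [-0.0009  0.0775 -0.0555] turn 0.001
clock 4.58 tcp [509.3  20.4 248.8] rot [-3.137e+00  1.000e-03  1.733e+00] F [-0.2  0.7 -5.9] w 11.8 -> shift m [-0.001   0.0904 -0.0611] turn 0.001
```

Call:
{"method": "move_arm", "body": {
  "series": [
    [[0,0.01,-0.008],0],
    [[0,0.0195,-0.016],0],
    [[0,0.028,-0.0235],0],
    [[0,0.0375,-0.031],0],
    [[0,0.047,-0.038],0]
  ]
}}

```text
clock: 5.2
eef_pos: [548.8, 27.3, 287.1]
tool_rot: [-3.122, -0.002, 1.732]
force: [-20.4, -0.3, 20.6]
width: 11.9
```

Call:
{"method": "move_arm", "body": {
  "series": [
    [[0,0.01,-0.0065],0],
    [[0,0.02,-0.012],0],
    [[0,0.0305,-0.0177],0],
    [[0,0.038,-0.0215],0],
    [[0,0.0425,-0.0232],0]
  ]
}}

```text
clock: 5.82
eef_pos: [589.6, 34.3, 311.8]
tool_rot: [-3.119, -0.004, 1.732]
force: [-9.3, 1.1, 15.0]
width: 12.0
```

```bash
python3 -c "
from h import *
p=np.array([454.1,10.8,97.7]); u=np.array([.987,.159,0])
to(p+146.7*u+[0,0,211.8])
I=[get_image(n) for n in('top','scene')]
a=cv2.resize(I[0][100:250,190:390],None,fx=2.5,fy=2.5);b=cv2.resize(I[1][100:240,190:350],None,fx=3,fy=3)
cv2.imwrite('pics/b.png',b)
cv2.imwrite('pics/bt.png',a)"
```

```text
clock 5.83 tcp [589.6  34.3 311.8] rot [-3.119 -0.004  1.732] F [-9.3  1.1 15. ] w 12.0 -> shift m [-0.0016  0.0092  0.0021] turn 0.001
```

View pics/b.png

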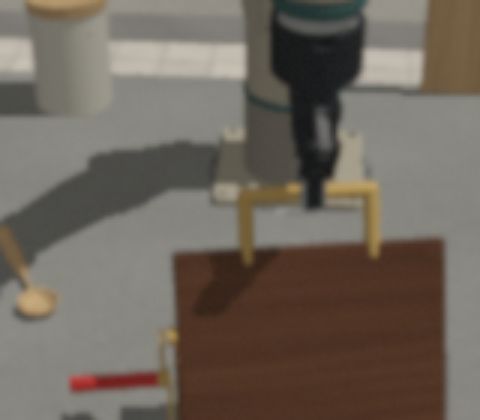

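The scene shows the lid nearly upright. The handle is in the fingers at (315,190), and the grip is up at (115,383). I'll push the last few mm to the stop.

Call:
{"method": "move_arm", "body": {
  "series": [
    [[0,0.003,-0.001],0],
    [[0,0.006,-0.0025],0],
    [[0,0.008,-0.0035],0],
    [[0,0.01,-0.0045],0],
    [[0,0.01,-0.0045],0]
  ]
}}

```text
clock: 6.55
eef_pos: [596.6, 35.5, 315.1]
tool_rot: [-3.112, -0.005, 1.732]
force: [-8.6, -0.7, 0.3]
width: 11.8
```

```bash
python3 -c "
from h import *
p=np.array([454.1,10.8,97.7]); u=np.array([.987,.159,0])
to(p+146.7*u+[0,0,211.8])
I={n:get_image(n) for n in('top','scene')}
r=[ends(red(I[n])) for n in I]
print(r); print(tri(r[0][0],r[1][0]),'locked grip mid',chest((30,-178.5,131)),'straight',chest((24,-178.5,132.5)))"
```

```text
clock 6.55 tcp [596.6  35.5 315.1] rot [-3.112 -0.005  1.732] F [-8.6 -0.7  0.3] w 11.8 -> shift m [-0.0017  0.0022  0.0056] turn 0.0
[(array([319.94972067, 136.69832402]), array([303.36943858, 139.32870792]), array([335.35757699, 134.25393997]), 179), (array([227.21917808, 231.53424658]), array([213.95968947, 232.3182235 ]), array([241.04238955, 230.71693912]), 73)]
(array([ 649.48149652, -141.65924257,  134.30335367]), np.float64(0.288078439081252)) locked grip mid [ 648.05511838 -140.94052388  131.        ] straight [ 642.13175468 -141.89643312  132.5       ]
```

Call:
{"method": "move_arm", "body": {
  "series": [
    [[0,0.002,-0.001],0],
    [[0,0.005,-0.002],0],
    [[0,0.006,-0.0025],0],
    [[0,0.006,-0.0025],0]
  ]
}}

```text
clock: 7.15
eef_pos: [597.1, 35.6, 315.4]
tool_rot: [-3.098, -0.006, 1.731]
force: [-12.3, -0.8, -0.4]
width: 11.4
```

```bash
python3 -c "
from h import *
p=np.array([454.1,10.8,97.7]); u=np.array([.987,.159,0])
to(p+146.7*u+[0,0,211.8])
I={n:get_image(n) for n in('top','scene')}
r=[ends(red(I[n])) for n in I]
print(r[0],r[1][0]); print(tri(r[0][0],r[1][0]))"
```

```text
clock 7.15 tcp [597.1  35.6 315.4] rot [-3.098 -0.006  1.731] F [-12.3  -0.8  -0.4] w 11.4 -> shift m [-0.0017  0.0018  0.0058] turn -0.001
(array([319.95505618, 136.96067416]), array([303.61207524, 139.57443391]), array([335.39835798, 134.49080156]), 178) [226.97222222 231.43055556]
(array([ 648.9179114 , -142.07042979,  134.13556368]), np.float64(1.0505477422641671))
```

Call:
{"method": "move_arm", "body": {
  "series": [
    [[0,-0.002,0.001],0],
    [[0,-0.004,0.002],0],
    [[0,-0.006,0.003],0],
    [[0,-0.006,0.003],0]
  ]
}}

```text
clock: 7.75
eef_pos: [593.8, 35.1, 314.0]
tool_rot: [-3.105, -0.005, 1.732]
force: [5.1, 0.4, 5.1]
width: 11.7
```

```bash
python3 -c "
from h import *
p=np.array([454.1,10.8,97.7]); u=np.array([.987,.159,0])
to(p+146.7*u+[0,0,211.8])
I={n:get_image(n) for n in('top','scene')}
r=[ends(red(I[n])) for n in I]
print(r[0],r[1][0]); print(tri(r[0][0],r[1][0]))"
```

```text
clock 7.75 tcp [593.8  35.1 314. ] rot [-3.105 -0.005  1.732] F [5.1 0.4 5.1] w 11.7 -> shift m [-0.0018  0.0051  0.0043] turn 0.0
(array([319.52459016, 135.32786885]), array([302.97344352, 137.8239047 ]), array([335.29403224, 132.94971986]), 183) [227.51162791 232.89534884]
(array([ 653.17277775, -140.58480183,  132.59320272]), np.float64(0.12895275037763845))
```

The lid is pulling back on the stay (+5 N), and the knee has moved further back to x=653, so it is locked. Releasing.

Call:
{"method": "move_arm", "body": {
  "series": [
    [[0,0,0],0],
    [[0,0,0],0],
    [[0,0,0],0],
    [[0,0,-0.01],0],
    [[0,0,-0.03],0]
  ],
  "claw": 0.5
}}

```text
clock: 8.48
eef_pos: [594.3, 35.0, 344.0]
tool_rot: [-3.102, -0.005, 1.731]
force: [0.4, -0.4, -0.9]
width: 42.7
```

Call:
{"method": "move_arm", "body": {
  "series": [
    [[0,0,-0.02],0],
    [[0,0,-0.04],0],
    [[0,0,-0.05],0],
    [[0,0,-0.05],0],
    [[0,0,-0.05],0]
  ]
}}

```text
clock: 9.1
eef_pos: [595.8, 35.1, 393.2]
tool_rot: [-3.101, -0.006, 1.731]
force: [-0.0, 0.8, -0.0]
width: 42.6
```

```bash
python3 -c "
from h import *
I={n:get_image(n) for n in('top','scene')}
r=[ends(red(I[n])) for n in I]
print(r[0],r[1][0]); print([tri(r[0][i],r[1][j]) for i,j in((0,0),(1,2),(2,1))])
to(chest((30,-188,250),(595,30)))
b=cv2.resize(I['scene'][60:280,150:370],None,fx=2.5,fy=2.5); cv2.imwrite('pics/c.png',b)"
```

```text
(array([319.30635838, 135.40462428]), array([303.13161114, 137.86516595]), array([335.29993115, 132.9716433 ]), 173) [228.73684211 232.82894737]
[(array([ 652.76371577, -138.62795618,  132.71878024]), np.float64(2.949687716094631)), (array([ 646.62698067, -102.00914809,  131.97961227]), np.float64(2.855544693346957)), (array([ 659.39302005, -178.39582357,  132.92037819]), np.float64(1.9181783196882822))]
clock 9.2 tcp [595.8  35.2 393.2] rot [-3.101 -0.006  1.731] F [-0.4 -0.3  1.1] w 42.6 -> shift m [-0.1938  0.034   0.1408] turn -0.0
```

View pics/c.png

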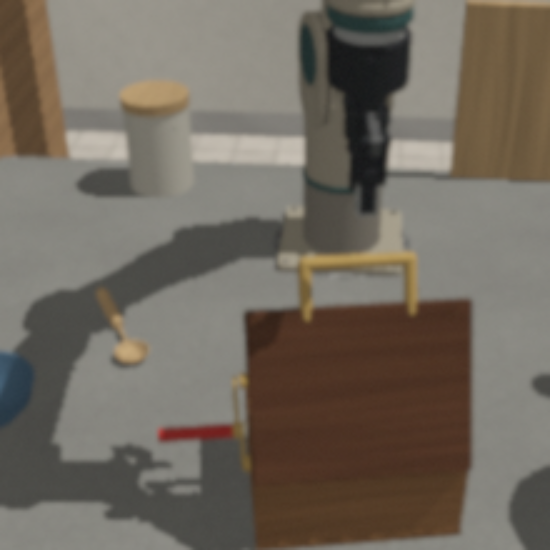

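The lid is standing on the stay alone, with the fingers clear above the handle. The grip spans (160–235, 433) in the crop. Next I move sideways and down to the grip.

Call:
{"method": "move_arm", "body": {
  "series": [
    [[-0.04,0.006,0],0],
    [[-0.08,0.012,0],0],
    [[-0.12,0.02,0],0],
    [[-0.16,0.03,0.01],0],
    [[-0.192,0.034,0.03],0]
  ],
  "claw": 0.8
}}

```text
clock: 9.82
eef_pos: [659.5, -150.9, 360.2]
tool_rot: [-3.101, -0.005, 1.731]
force: [-0.2, 0.7, -0.2]
width: 68.3
```

```bash
python3 -c "
from h import *
to((654.5,-149,200));to((654.5,-149,113))"
```

```text
clock 9.82 tcp [ 659.5 -150.9  360.2] rot [-3.101 -0.005  1.731] F [-0.2  0.7 -0.2] w 68.3 -> shift m [0.0019 0.0018 0.1602] turn -0.001
clock 9.82 tcp [ 659.5 -150.9  360.2] rot [-3.101 -0.005  1.731] F [-0.2  0.7 -0.2] w 68.3 -> shift m [0.0015 0.0053 0.2472] turn -0.001
```

Call:
{"method": "move_arm", "body": {
  "series": [
    [[0,0,0.04],0],
    [[0.002,0.002,0.08],0],
    [[0.002,0.002,0.12],0],
    [[0.002,0.002,0.15],0],
    [[0.002,0.002,0.16],0]
  ]
}}

```text
clock: 10.45
eef_pos: [653.2, -148.3, 197.6]
tool_rot: [-3.097, -0.006, 1.731]
force: [0.6, 0.2, 0.4]
width: 68.7
```

```bash
python3 -c "
from h import *
to((654.5,-149,113))
I=get_image('scene');cv2.imwrite('pics/d.png',cv2.resize(I[60:280,150:370],None,fx=2.5,fy=2.5))"
```

```text
clock 10.45 tcp [ 653.2 -148.3  197.6] rot [-3.097 -0.006  1.731] F [0.6 0.2 0.4] w 68.7 -> shift m [-0.0015  0.0049  0.0845] turn -0.001
```

View pics/d.png

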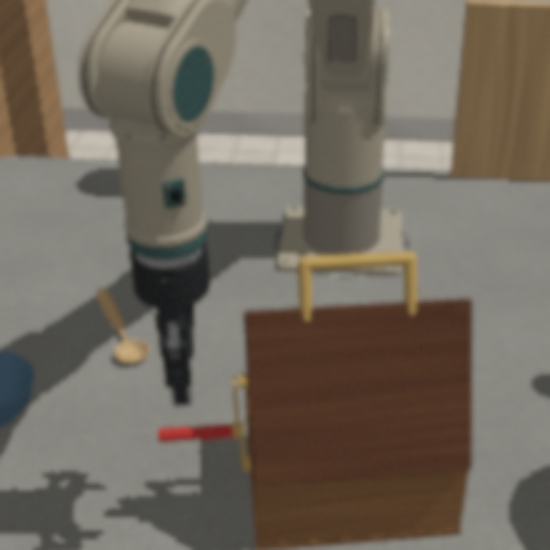

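The finger at (180,400) is above the grip bar (160–235, 433), and the wrist is well clear of the lid. Descending, then closing.

Call:
{"method": "move_arm", "body": {
  "series": [
    [[-0.001,0.001,0.025],0],
    [[-0.0015,0.003,0.05],0],
    [[-0.0015,0.0045,0.075],0],
    [[-0.0015,0.005,0.084],0],
    [[-0.0015,0.005,0.084],0]
  ]
}}

```text
clock: 11.12
eef_pos: [655.2, -149.3, 114.0]
tool_rot: [-3.098, -0.006, 1.731]
force: [0.1, -0.2, 0.6]
width: 68.4
```

Call:
{"method": "move_arm", "body": {
  "series": [
    [[0,0,0],0],
    [[0,0,0],0],
    [[0,0,0],0],
    [[0,0,0],0],
    [[0,0,0],0]
  ],
  "claw": 0
}}

```text
clock: 11.75
eef_pos: [653.8, -149.8, 115.1]
tool_rot: [-3.096, -0.006, 1.73]
force: [-5.0, 0.4, 7.2]
width: 14.3
```

```bash
python3 - <<'E'
from h import *
from scipy.optimize import brentq
np.set_printoptions(precision=1,suppress=True)
s=read_state(); to(s['eef_pos'])
F=np.array([0,50.]); H=np.array([95,110.]); L=85.9
def lid(k):  # lid angle for knee point k: P on circle about H r115, |P-k|=L
    f=lambda a:np.hypot(*(H+115*np.array([-np.cos(a),np.sin(a)])-k))-L
    g=np.linspace(-.06,1.2,1000); v=np.array([f(a) for a in g]); i=np.nonzero(v[:-1]*v[1:]<0)[0]
    return [round(brentq(f,g[j],g[j+1]),3) for j in i]
k0=np.array([30,131.])
for ph in [69.7,71.7,73.8,76,78,80,84,88,92,96,100,105,110,115,120,125,130,135,140,145,150,155,160,165,170,175,176.7]:
    k=F+L*np.array([np.cos(np.radians(ph)),np.sin(np.radians(ph))]); d=k-k0
    print(ph,"dx,dz from locked",d,"lid",lid(k))
E
```

```text
clock 11.75 tcp [ 653.8 -149.8  115.1] rot [-3.1 -0.   1.7] F [-5.   0.4  7.2] w 14.3 -> shift m [0. 0. 0.] turn -0.001
69.7 dx,dz from locked [-0.2 -0.4] lid [1.143]
71.7 dx,dz from locked [-3.   0.6] lid [1.148]
73.8 dx,dz from locked [-6.   1.5] lid [1.15]
76 dx,dz from locked [-9.2  2.3] lid [1.148]
78 dx,dz from locked [-12.1   3. ] lid [1.144]
80 dx,dz from locked [-15.1   3.6] lid [1.138]
84 dx,dz from locked [-21.    4.4] lid [1.119]
88 dx,dz from locked [-27.    4.8] lid [1.095]
92 dx,dz from locked [-33.    4.8] lid [1.065]
96 dx,dz from locked [-39.    4.4] lid [1.031]
100 dx,dz from locked [-44.9   3.6] lid [0.994]
105 dx,dz from locked [-52.2   2. ] lid [0.943]
110 dx,dz from locked [-59.4  -0.3] lid [0.888]
115 dx,dz from locked [-66.3  -3.1] lid [0.83]
120 dx,dz from locked [-72.9  -6.6] lid [0.77]
125 dx,dz from locked [-79.3 -10.6] lid [0.707]
130 dx,dz from locked [-85.2 -15.2] lid [0.643]
135 dx,dz from locked [-90.7 -20.3] lid [0.578]
140 dx,dz from locked [-95.8 -25.8] lid [0.511]
145 dx,dz from locked [-100.4  -31.7] lid [0.443]
150 dx,dz from locked [-104.4  -38.1] lid [0.374]
155 dx,dz from locked [-107.9  -44.7] lid [0.305]
160 dx,dz from locked [-110.7  -51.6] lid [0.235]
165 dx,dz from locked [-113.   -58.8] lid [0.165]
170 dx,dz from locked [-114.6  -66.1] lid [0.095]
175 dx,dz from locked [-115.6  -73.5] lid [0.025]
176.7 dx,dz from locked [-115.8  -76.1] lid [0.002]
```

```bash
cat >> h.py <<'E'
P0=np.array([653.8,-149.8,115.1]); U=np.array([np.cos(.16),np.sin(.16),0])
def path(phs):
    s=read_state(); R=Ro.from_euler('xyz',s['tool_rot']); print("clock",s['clock'].__round__(2),s['eef_pos'].round(1),"F",s['force'].round(1),"w",round(s['width'],1))
    d=s['eef_pos']-P0; print("now phi ~",np.degrees(np.arctan2(81+d[2],30+d@U)).round(1),"r",np.hypot(81+d[2],30+d@U).round(1))
    for p in phs:
        a=np.radians(p); T=P0+U*(85.9*np.cos(a)-29.8)+[0,0,85.9*np.sin(a)-80.6]
        print(p,(R.inv().apply(T-s['eef_pos'])/1000).round(4))
E
python3 -c "
from h import *
path([72,75,78,82,86])"
```

```text
clock 11.75 [ 653.8 -149.8  115.1] F [-5.   0.4  7.2] w 14.3
now phi ~ 69.7 r 86.4
72 [ 0.     -0.0033 -0.0009]
75 [ 0.     -0.0076 -0.002 ]
78 [ 0.     -0.0121 -0.0029]
82 [ 0.     -0.018  -0.0036]
86 [ 0.    -0.024 -0.004]
```

Call:
{"method": "move_arm", "body": {
  "series": [
    [[0,-0.0033,-0.001],0],
    [[0,-0.0076,-0.002],0],
    [[0,-0.012,-0.003],0],
    [[0,-0.018,-0.0036],0],
    [[0,-0.024,-0.004],0]
  ]
}}

```text
clock: 12.38
eef_pos: [632.7, -153.5, 121.9]
tool_rot: [-3.101, -0.005, 1.731]
force: [3.9, 1.2, 4.3]
width: 13.8
```

```bash
python3 -c "
from h import *
path([90,94,98,102,106])
I={n:get_image(n) for n in('top','scene')}
r=[ends(red(I[n])) for n in I]
print(r[0],r[1])"
```

```text
clock 12.38 [ 632.7 -153.5  121.9] F [3.9 1.2 4.3] w 13.8
now phi ~ 84.4 r 88.2
90 [ 0.0002 -0.0083  0.0018]
94 [ 0.0002 -0.0143  0.0023]
98 [ 0.0002 -0.0202  0.0031]
102 [ 0.0002 -0.0261  0.0044]
106 [ 0.0002 -0.0318  0.0061]Traceback (most recent call last):
  File "<string>", line 5, in <module>
    r=[ends(red(I[n])) for n in I]
       ~~~~^^^^^^^^^^^
  File "h.py", line 15, in ends
    n,l,s,_=cv2.connectedComponentsWithStats(mask.astype(np.uint8)); k=1+s[1:,4].argmax()
                                                                         ~~~~~~~~~~~~~~^^
ValueError: attempt to get argmax of an empty sequence
```

Call:
{"method": "move_arm", "body": {
  "series": [
    [[0,-0.006,0.0005],0],
    [[0,-0.012,0.001],0],
    [[0,-0.018,0.002],0],
    [[0,-0.024,0.0035],0],
    [[0,-0.0305,0.0055],0]
  ]
}}

```text
clock: 13.1
eef_pos: [602.0, -158.8, 119.4]
tool_rot: [-3.102, -0.005, 1.731]
force: [4.5, 1.8, 7.7]
width: 14.1
```

```bash
python3 -c "
from h import *
path([106,110,114,118,122])
I=get_image('scene');cv2.imwrite('pics/e.png',cv2.resize(I[60:280,150:370],None,fx=2.5,fy=2.5))"
```

```text
clock 13.1 [ 602.  -158.8  119.4] F [4.5 1.8 7.7] w 14.1
now phi ~ 104.8 r 88.2
106 [ 0.0006 -0.0008  0.0024]
110 [ 0.0006 -0.0065  0.0045]
114 [ 0.0006 -0.0119  0.0069]
118 [ 0.0006 -0.0172  0.0098]
122 [ 0.0006 -0.0223  0.013 ]
```

View pics/e.png

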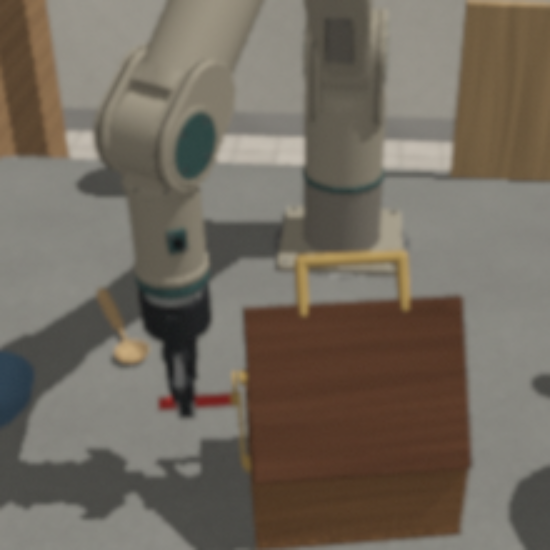

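The knee is folded forward, the lid is lower, and the fingers at (185,410) hold the grip firmly. Continuing down the arc.

Call:
{"method": "move_arm", "body": {
  "series": [
    [[0,-0.005,0.002],0],
    [[0,-0.0105,0.005],0],
    [[0,-0.016,0.008],0],
    [[0,-0.021,0.0115],0],
    [[0,-0.0255,0.015],0]
  ]
}}

```text
clock: 13.78
eef_pos: [574.4, -163.6, 104.2]
tool_rot: [-3.099, -0.005, 1.73]
force: [3.9, -0.7, 4.3]
width: 13.8
```

```bash
python3 -c "
from h import *
path([124,128,132,136,140,144])"
```

```text
clock 13.78 [ 574.4 -163.6  104.2] F [ 3.9 -0.7  4.3] w 13.8
now phi ~ 125.8 r 86.5
124 [ 0.001   0.0027 -0.0016]
128 [ 0.001  -0.002   0.0021]
132 [ 0.001  -0.0064  0.0062]
136 [ 0.0009 -0.0106  0.0105]
140 [ 0.0009 -0.0144  0.0151]
144 [ 0.0009 -0.0179  0.02  ]
```

Call:
{"method": "move_arm", "body": {
  "series": [
    [[0,-0.0035,0.0035],0],
    [[0,-0.0075,0.0073],0],
    [[0,-0.0115,0.0115],0],
    [[0,-0.015,0.016],0],
    [[0,-0.018,0.02],0]
  ]
}}

```text
clock: 14.4
eef_pos: [556.2, -166.7, 84.8]
tool_rot: [-3.1, -0.004, 1.73]
force: [4.7, -1.5, 0.7]
width: 13.8
```

```bash
python3 -c "
from h import *
path([144,148,152,156,160,164,168])"
```

```text
clock 14.4 [ 556.2 -166.7   84.8] F [ 4.7 -1.5  0.7] w 13.8
now phi ~ 143.7 r 85.7
144 [ 0.0011 -0.0002 -0.0002]
148 [ 0.0011 -0.0034  0.0049]
152 [ 0.0011 -0.0062  0.0102]
156 [ 0.0011 -0.0086  0.0157]
160 [ 0.001  -0.0106  0.0214]
164 [ 0.001  -0.0122  0.0272]
168 [ 0.001  -0.0134  0.033 ]
```

Call:
{"method": "move_arm", "body": {
  "series": [
    [[0,-0.003,0.0045],0],
    [[0,-0.006,0.0098],0],
    [[0,-0.0083,0.015],0],
    [[0,-0.0105,0.021],0],
    [[0,-0.0117,0.025],0]
  ]
}}

```text
clock: 15.02
eef_pos: [544.3, -168.8, 60.1]
tool_rot: [-3.102, -0.003, 1.73]
force: [7.3, -2.3, -7.5]
width: 14.0
```

```bash
python3 -c "
from h import *
path([164,168,172,174,176,177.5,178.5])"
```

```text
clock 15.03 [ 544.3 -168.8   60.1] F [ 7.3 -2.3 -7.5] w 14.0
now phi ~ 162.2 r 85.2
164 [ 0.0013 -0.0012  0.002 ]
168 [ 0.0012 -0.0024  0.0078]
172 [ 0.0012 -0.0032  0.0138]
174 [ 0.0012 -0.0034  0.0168]
176 [ 0.0012 -0.0036  0.0197]
177.5 [ 0.0012 -0.0036  0.022 ]
178.5 [ 0.0012 -0.0036  0.0235]
```

Call:
{"method": "move_arm", "body": {
  "series": [
    [[0,-0.0015,0.004],0],
    [[0,-0.0025,0.008],0],
    [[0,-0.003,0.012],0],
    [[0,-0.0034,0.016],0],
    [[0,-0.0036,0.019],0]
  ]
}}

```text
clock: 15.65
eef_pos: [540.0, -169.5, 40.7]
tool_rot: [-3.102, -0.003, 1.73]
force: [5.4, -1.6, -1.2]
width: 14.2
```

```bash
python3 -c "
from h import *
path([174,176,177.5,178.5])"
```

```text
clock 15.65 [ 540.  -169.5   40.7] F [ 5.4 -1.6 -1.2] w 14.2
now phi ~ 175.6 r 85.7
174 [ 0.0013  0.0001 -0.0028]
176 [ 0.0013 -0.      0.0002]
177.5 [ 0.0013 -0.0001  0.0025]
178.5 [ 0.0013 -0.0001  0.004 ]
```

Almost shut. I'll press down a little until contact before opening.

Call:
{"method": "move_arm", "body": {
  "series": [
    [[0,0,0.001],0],
    [[0,0,0.002],0],
    [[0,0,0.003],0],
    [[0,0,0.004],0],
    [[0,0,0.004],0]
  ]
}}

```text
clock: 16.27
eef_pos: [539.7, -169.6, 36.9]
tool_rot: [-3.102, -0.003, 1.73]
force: [2.0, -0.3, 3.0]
width: 14.0
```

```bash
python3 -c "
from h import *
path([176,178])
I=get_image('scene');cv2.imwrite('pics/f.png',cv2.resize(I[100:280,150:370],None,fx=3,fy=3))
m=brass(I);print(m.sum()); print(I[192:204,286].tolist())"
```

```text
clock 16.27 [ 539.7 -169.6   36.9] F [ 2.  -0.3  3. ] w 14.0
now phi ~ 178.2 r 85.8
176 [ 0.0013  0.0001 -0.0036]
178 [ 0.0013  0.0001 -0.0006]
0
[[123, 133, 136], [114, 137, 149], [101, 144, 165], [89, 144, 170], [77, 130, 157], [78, 114, 133], [101, 116, 125], [118, 126, 128], [124, 129, 130], [124, 130, 131], [121, 128, 129], [106, 114, 120]]
```

View pics/f.png

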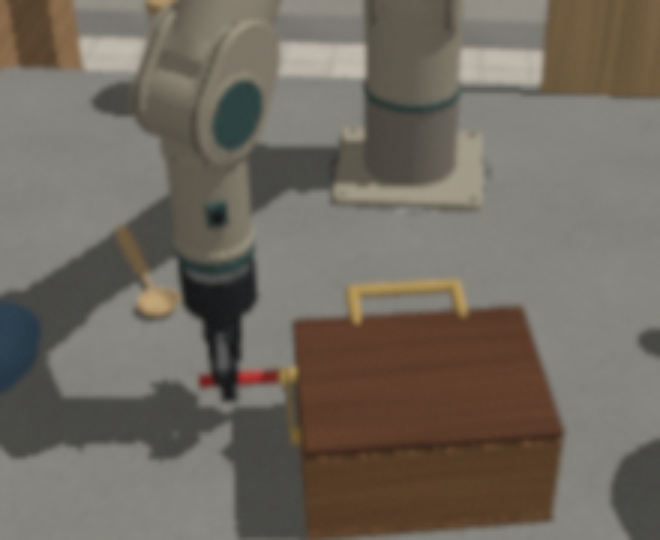

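The handle is still about 1 px higher than at the start, roughly 3–4 mm. I'll press on until the lid resists.

Call:
{"method": "move_arm", "body": {
  "series": [
    [[0,0,0.001],0],
    [[0,0,0.002],0],
    [[0,0,0.003],0],
    [[0,0,0.004],0],
    [[0,0,0.004],0]
  ]
}}

```text
clock: 16.95
eef_pos: [539.5, -169.6, 33.4]
tool_rot: [-3.102, -0.003, 1.73]
force: [3.1, -1.2, 7.8]
width: 13.9
```

```bash
python3 -c "
from h import *
path([178])
I=get_image('scene'); print(I[192:204,286,2].tolist())"
```

```text
clock 16.95 [ 539.5 -169.6   33.4] F [ 3.1 -1.2  7.8] w 13.9
now phi ~ -179.5 r 86.0
178 [ 0.0013  0.0002 -0.0042]
[132, 133, 142, 162, 172, 163, 140, 123, 125, 130, 132, 129]
```

The profile now matches the start, so the lid is shut. Releasing, then backing off upward.

Call:
{"method": "move_arm", "body": {
  "series": [
    [[0,0,0],0],
    [[0,0,0],0],
    [[0,0,0],0],
    [[0,0,0],0],
    [[0,0,-0.005],0]
  ],
  "claw": 0.8
}}

```text
clock: 17.62
eef_pos: [539.2, -169.4, 38.1]
tool_rot: [-3.101, -0.004, 1.73]
force: [-0.3, 0.1, 0.1]
width: 68.4
```

Call:
{"method": "move_arm", "body": {
  "series": [
    [[0,0,-0.03],0],
    [[0,0,-0.07],0],
    [[0,0,-0.11],0],
    [[0,0,-0.15],0],
    [[0,0,-0.15],0]
  ]
}}

```text
clock: 18.25
eef_pos: [547.5, -169.8, 191.5]
tool_rot: [-3.107, -0.001, 1.731]
force: [0.7, 0.0, -0.2]
width: 68.4
```

```bash
python3 -c "
from h import *
path([])
T,I=get_image('top'),get_image('scene'); print(I[192:204,286,2].tolist()); cv2.imwrite('pics/g.png',I)
r=[ends(red(T)),ends(red(I))]; print(r[0],r[1],tri(r[0][0],r[1][0]))
for n,J in(('top',T),('scene',I)):
    d=cv2.absdiff(J,cv2.imread(f'pics/{n}0.png')).max(2); print(n,[(k,d[b:e,a:c].max()) for k,(a,b,c,e) in (dict(bowl=(405,170,470,235),spoon=(355,245,410,320),jar=(95,232,135,262),pot=(35,95,140,185)) if n=='top' else dict(bowl=(118,200,168,235),spoon=(186,175,212,208),jar=(378,184,406,222),pot=(390,200,474,286))).items()])"
```

```text
clock 18.25 [ 547.5 -169.8  191.5] F [ 0.7  0.  -0.2] w 68.4
now phi ~ 116.4 r 175.7
[133, 133, 141, 161, 173, 164, 140, 122, 124, 130, 132, 129]Traceback (most recent call last):
  File "<string>", line 5, in <module>
    r=[ends(red(T)),ends(red(I))]; print(r[0],r[1],tri(r[0][0],r[1][0]))
       ~~~~^^^^^^^^
  File "h.py", line 15, in ends
    n,l,s,_=cv2.connectedComponentsWithStats(mask.astype(np.uint8)); k=1+s[1:,4].argmax()
                                                                         ~~~~~~~~~~~~~~^^
ValueError: attempt to get argmax of an empty sequence
```

View pics/g.png

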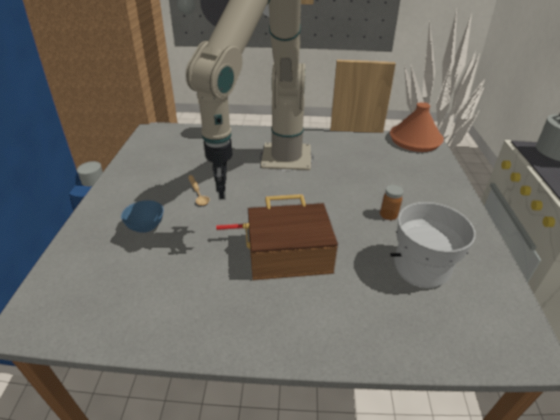

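The lid is shut, with the handle at (285,198) as at the start. The grip is at (230,227), the fingers are clear, and all bystanders stand where they stood. Handing in.

```bash
python3 -c "
from h import *
I=cv2.imread('pics/g.png'); print(ends(red(I))[:3]); print(finish_job())"
```

```text
(array([228.15254237, 226.49152542]), array([216.94960598, 227.3114356 ]), array([240.96733283, 225.55364836]))
the job is handed in; nothing more can be done
None
```

The lid-stay trial is done and handed in at about 18 s of the 67 s allowed; the hand-in reported no verdict.

- **Raising:** I lifted the lid by its handle to the stop. I then eased it back, and it pulled against the stay with about 5 N, so the stay was locked. With the fingers open and lifted clear, the lid stood on the stay alone for over half a second.
- **Lowering:** I gripped the red grip and pulled it forward through straight. I then led it down its arc in about 5 s, planned at about 0.5 rad/s; I did not measure the lid's speed directly.
- **Last checks:**
  - **Lid and stay:** The handle and the red grip are back within a fraction of a pixel of their starting positions in the scene view. The fingers are clear of everything, with about zero force on the tool.
  - **Bystanders:** The steamer, bowl, jar and spoon look unmoved, by eye only.
- **Failed or disagreed:**
  - The final top-view and bystander difference checks did not run, because the arm hid the grip from the top camera and the script stopped there.
  - My first estimate of the chest's position was about 5 mm short in x compared with the measured grip, which was within what the grasps could tolerate.
  - The lid was still about 3 mm open when I first expected it to be shut, so I pressed it a few millimetres further before letting go.

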